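# Put three reagent containers back on their own coasters

## Robot

A 6-joint arm with a two-finger parallel gripper is mounted at the origin on a cart in front of the work surface, level with it; the furniture and walls round the work are solid. World frame = base frame: x ahead of the robot, y to its left, z up, the work surface at z = 0. Lengths are in mm, angles in rad, forces in N, time in s.
With the tool pointing down it reaches from about 275 to 1000 mm from the base axis. Payload 8.4 kg.
Tool frame: the origin (TCP) lies at the centre of the arm's flange, where the gripper is bolted on; the fingertips stand 173 mm ahead of it and the grasp point (between the pads) lies 155 mm ahead of it; z points along the fingers, y is the direction in which the jaws open and shut (so a half turn about z gives the same grasp; the last joint's range is limited). The gripper opens to 85 mm and grips with 20 to 120 N. Pads are 22 mm wide; open, the fingers measure 114 mm over their backs; the gripper's body (76 mm by 85 mm) begins 54 mm behind the grasp point. The pads swing forward as they close: fully open they stand 13 mm farther back than shut.
Start: joints at [1.252, 0.353, 1.633, -0, 1.155, -0.002], TCP at [194.704, 593.902, 404.681] pointing down, gripper open.
Joint ranges: [-2.63, 2.63], [-0.92, 2.1], [0.06, 2.66], [-1.3, 4.44], [0, 2.69], [-3.02, 3.02]. Speed limits (rad/s): [2.22, 2.22, 2.79, 3.14, 3.14, 3.14].

## Interface

Orientations are given as [roll, pitch, yaw] about the fixed x, y, z axes, in that order (R = Rz(yaw) Ry(pitch) Rx(roll)).
In Python, from rig import sense, grab_frame, camera_model, sign_off gives the robot as it stands. The module is installed in compiled form; this text tells all that it offers.
- The arm moves only by the tool step_arm, never from a script. Its argument "commands" is a list of rows, each a list of 3 entries, a list of its own where there are three numbers: the shift along the tool's x, y, z in mm, then the turn about the tool's z in rad, then the opening, from 0 (shut) to 1 (fully open). A call has 1 to 20 rows; each row shifts and turns the pose as measured when the row begins, along the tool's axes as they then stand; what a row does not reach is not made up. A row lasts 1/8 s, in which the tool goes at most 62.5 mm and 10.7 degrees, less where a joint would pass 70% of its speed; a pose out of reach is approached as far as the arm can. A call with a gripper value outside its range is refused whole. The fingers move at their own pace and stop on an object; "force" is the grip in N (left out, the last holds). Time passes only in rows, so rows that do not move let the fingers close. It gives the time, the measured TCP pose, the force and the opening at its end, in the units of the state.
- sense(): the state, without advancing time (a new reading comes with each control period).
- grab_frame(name): name is "scene" or "top" or "wrist"; returns the picture (480x640x3 uint8, blue, green, red); there is no depth.
- camera_model(name): a dict with "fx", "fy", "cx", "cy" (pixels), "R" (3x3) and "t" (3): a world point X has camera coordinates R X + t. Camera axes: x right, y down, z forward; pixel columns grow to the right and rows downward; lengths in mm; the calibration is good to about 2 mm. A picture is of the moment at which its call begins: read the wrist's pose just before it. camera_model takes no time and is no camera call; for the wrist camera it gives the pose at the moment of the call.
- sign_off(): hands the job in, once; it reports no verdict.
The state is a dict: "clock": time; "qpos": joint angles; "qvel": joint speeds; "joint_efforts": joint torques, N m; "eef_pos": TCP position; "tcp_rot": TCP orientation; "contact_force": force on the tool from outside, world axes, zero at the start; "wrist_torque": the same for the moment, N m; "opening": opening from 0.0 (shut) to 1.0 (fully open).
Only numpy, scipy, OpenCV 4.12 (cv2) and the standard library are available. Lean on these libraries where they do the work, as an engineer would, in place of code of your own. Each camera call takes 0.05 s, during which the arm holds its last target. There are 200 camera calls.

## Task

The three reagent containers on the coloured coasters have got mixed up. Put each back upright in the middle of its own coaster: the brown dropper bottle with the red bulb on the orange one, the white-capped flask on the green one and the brown bottle with the flat stopper on the blue one. First park one of them on the empty black coaster to make room; set everything down rather than dropping it, and leave the porcelain dish and the steel tin where they are.

Things in the scene. Friction and masses are not known exactly. Their poses are not given: they have to be found in the camera images.
- dropper_bottle_center (a point): Brown glass dropper bottle with a red rubber bulb on top; 98 mm tall, round body 43 mm in diameter up to 60 mm above its foot, then a neck and cap about 29 mm in diameter from 68 mm to 88 mm, the narrow red bulb above. About 0.07 kg, cap fixed. Stands loose on a coaster. This point is on its axis 49 mm above its foot; z is its upright axis. Grip it by the body, at about this point, or by the cap.
- capped_flask_center (a point): Squat clear flask under a tall white slip-over cap (fixed on); 100 mm tall, base 59 mm in diameter, white cap 32 mm in diameter from about 58 mm above the foot up to the top. About 0.085 kg. Stands loose on a coaster. This point is on its axis 50 mm above its foot; z is its upright axis. Grip it by the white cap, about 30 mm above this point.
- stoppered_bottle_center (a point): Brown glass bottle with a broad flat brown stopper (fixed, no red on it); 94 mm tall and 43 mm in diameter; solid to grip over its whole height at 42 mm. About 0.08 kg. Stands loose on a coaster. This point is on its axis 47 mm above its foot; z is its upright axis. Grip it at this point or up to 20 mm higher.
- coaster_orange: Orange plastic drip coaster, fixed to the bench: a round shallow dish 96 mm across outside, flat inner floor 88 mm across and 3 mm above the bench, rim 6 mm high. Origin at the centre of its underside on the bench, z up. Home of the dropper bottle; at the start another container stands on it.
- coaster_green: Green plastic drip coaster, fixed to the bench: a round shallow dish 96 mm across outside, flat inner floor 88 mm across and 3 mm above the bench, rim 6 mm high. Origin at the centre of its underside on the bench, z up. Home of the white-capped flask; at the start another container stands on it.
- coaster_blue: Blue plastic drip coaster, fixed to the bench: a round shallow dish 96 mm across outside, flat inner floor 88 mm across and 3 mm above the bench, rim 6 mm high. Origin at the centre of its underside on the bench, z up. Home of the stoppered bottle; at the start another container stands on it.
- coaster_black: Black plastic drip coaster, fixed to the bench: a round shallow dish 96 mm across outside, flat inner floor 88 mm across and 3 mm above the bench, rim 6 mm high. Origin at the centre of its underside on the bench, z up. Empty at the start; the parking place, empty again at the end.
- dish: White porcelain bowl, 74 mm across, 36 mm tall, loose; not to be moved. Origin at the centre of its underside, z up.
- tin: Open round steel tin, 70 mm across, 33 mm tall, loose; not to be moved. Origin at the centre of its underside, z up.

How it is judged (in metres and radians):
On the way:
1. one of the three containers stands released on the black coaster (((horizontal distance between dropper_bottle_center and coaster_black below 0.02 m and z of dropper_bottle_center in the frame of coaster_black between 0.046 and 0.055 m and angle between dropper_bottle_center's own z axis and vertical below 0.1 rad and linear speed of dropper_bottle below 0.02 m/s and contact force between the fingers and dropper_bottle below 0.05 N) or (horizontal distance between capped_flask_center and coaster_black below 0.02 m and z of capped_flask_center in the frame of coaster_black between 0.047 and 0.056 m and angle between capped_flask_center's own z axis and vertical below 0.1 rad and linear speed of capped_flask below 0.02 m/s and contact force between the fingers and capped_flask below 0.05 N) or (horizontal distance between stoppered_bottle_center and coaster_black below 0.02 m and z of stoppered_bottle_center in the frame of coaster_black between 0.044 and 0.053 m and angle between stoppered_bottle_center's own z axis and vertical below 0.1 rad and linear speed of stoppered_bottle below 0.02 m/s and contact force between the fingers and stoppered_bottle below 0.05 N))), for 0.2 s.
At the end, for the whole second after the job is handed in: The dropper bottle stands on the orange coaster, the white-capped flask on the green one and the stoppered bottle on the blue one, each with its axis within 13 mm of the coaster's centre, foot on the coaster's floor, upright within 0.1 rad, released and at rest (horizontal distance between dropper_bottle_center and coaster_orange below 0.013 m and z of dropper_bottle_center in the frame of coaster_orange between 0.046 and 0.055 m and angle between each of dropper_bottle_center, capped_flask_center, stoppered_bottle_center's own z axis and vertical below 0.1 rad and linear speed of each of dropper_bottle, capped_flask, stoppered_bottle below 0.02 m/s and contact force between the fingers and dropper_bottle below 0.05 N and horizontal distance between capped_flask_center and coaster_green below 0.013 m and z of capped_flask_center in the frame of coaster_green between 0.047 and 0.056 m and contact force between the fingers and capped_flask below 0.05 N and horizontal distance between stoppered_bottle_center and coaster_blue below 0.013 m and z of stoppered_bottle_center in the frame of coaster_blue between 0.044 and 0.053 m and contact force between the fingers and stoppered_bottle below 0.05 N); the robot touches nothing.
It fails at once if the porcelain dish is moved more than 15 mm or tipped (distance of dish from where it was at the start of the episode above 0.015 m or angle between dish's own z axis and vertical above 0.4 rad).
It fails at once if the steel tin is moved more than 15 mm or tipped (distance of tin from where it was at the start of the episode above 0.015 m or angle between tin's own z axis and vertical above 0.4 rad).
It fails at once if a container is tipped over (more than 0.5 rad) (angle between any of dropper_bottle_center, capped_flask_center, stoppered_bottle_center's own z axis and vertical above 0.5 rad).
It fails at once if a container is let go in the air (foot more than 20 mm above the bench and no finger on it) ((height (world z) of dropper_bottle_center above 0.069 m and contact force between the fingers and dropper_bottle below 0.02 N) or (height (world z) of capped_flask_center above 0.07 m and contact force between the fingers and capped_flask below 0.02 N) or (height (world z) of stoppered_bottle_center above 0.067 m and contact force between the fingers and stoppered_bottle below 0.02 N)).
It also fails if it takes over 104 s, if anything falls off the work surface, if the arm or the gripper's body presses on something with over 40 N, if the wrist force passes 120 N, or if a joint passes its speed limit or range.

## Working session

There is one attempt and no reset: what is moved stays moved. The work goes in short steps, Python scripts to look and compute and a tool call to move; the robot and the scene stay as the last step left them, time stands still between calls to the robot, and variables do not carry over. Pictures are saved under pics/ and viewed, about 12 in all and at most 16, crops included, and the job is handed in when it is done.

Besides the shell and the picture viewer there is one more tool, called after "Request:" as name(argument=value, ...), one argument or row to a line, values as JSON. step_arm: Moves the arm, as the interface text tells. Its arguments: {"type":"object","properties":{"commands":{"type":"array","items":{"type":"array"}},"force":{"type":"number"}},"required":["commands"]}

```bash
mkdir -p pics
python3 - <<'E'
from rig import *
import cv2
s=sense(); print(s['clock'],s['eef_pos'],s['tcp_rot'],s['opening'])
for n in("top","scene"):
    m=camera_model(n); print(n,m)
    cv2.imwrite(f'pics/{n}0.png',grab_frame(n))
E
```

```text
0.0 [194.61115126 593.68814723 403.96356057] [-3.14023342e+00 -7.48797992e-06  2.82484687e+00] 0.9971017719731962
top {'fx': 527.9930659515032, 'fy': 527.9930659515032, 'cx': 319.82932648820486, 'cy': 247.9235112161036, 'R': array([[-0.02679997, -0.99952828, -0.0149996 ],
       [-0.99329738,  0.02831463, -0.11206512],
       [ 0.11243696,  0.01189573, -0.99358765]]), 't': array([194.06172186, 517.34002642, 907.48763962])}
scene {'fx': 501.8140154403146, 'fy': 501.8140154403146, 'cx': 309.29237133375443, 'cy': 245.05592691660124, 'R': array([[-0.44401615, -0.89570828, -0.02358669],
       [-0.45043698,  0.24588952, -0.85828018],
       [ 0.77456839, -0.37046595, -0.51263905]]), 't': array([399.04078391, 232.75297571, 562.7286366 ])}
```

View pics/top0.png

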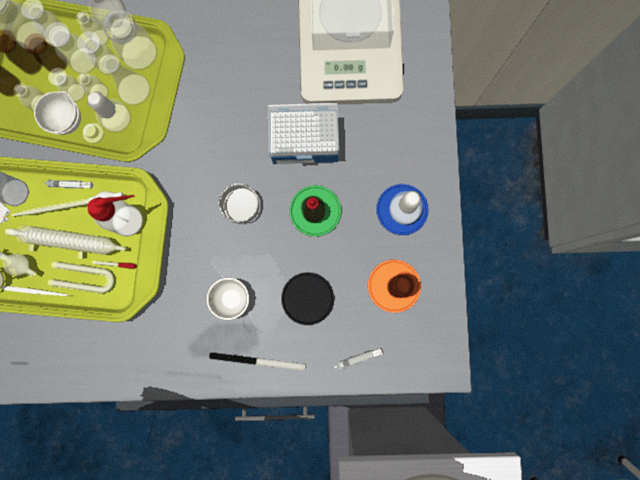

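View pics/scene0.png

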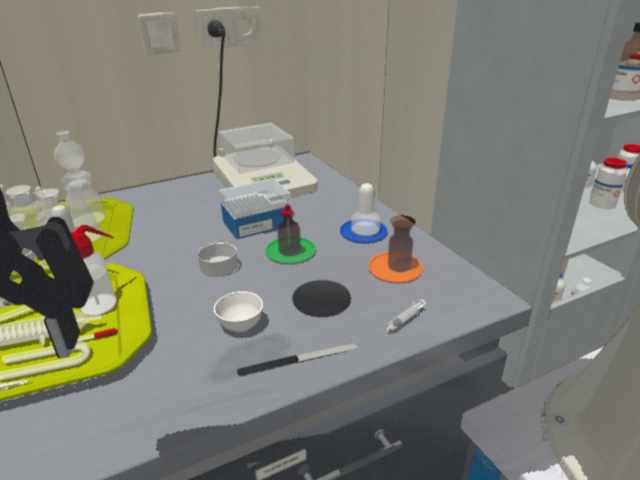

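The top view shows the dropper bottle on green (316,210), the flask on blue (402,209), and the stoppered bottle on orange (395,286). The empty black coaster is at (308,298), the tin at (240,203) and the dish at (228,299).

```bash
cat > h.py <<'E'
import numpy as np, cv2
from rig import *
from scipy.optimize import least_squares
def ray(m,uv,z):
    d=np.array([(uv[0]-m['cx'])/m['fx'],(uv[1]-m['cy'])/m['fy'],1.])
    R=np.array(m['R']);C=-R.T@m['t'];w=R.T@d
    return C+w*(z-C[2])/w[2]
def proj(m,X):
    c=np.array(m['R'])@np.array(X,float)+m['t'];return m['fx']*c[0]/c[2]+m['cx'],m['fy']*c[1]/c[2]+m['cy']
HSV=dict(orange=((5,150,120),(15,255,255)),green=((55,120,80),(85,255,255)),blue=((105,170,90),(125,255,255)),black=((0,0,0),(180,120,45)))
def coaster(img,m,name,near):
    k=cv2.inRange(cv2.cvtColor(img,cv2.COLOR_BGR2HSV),*[np.array(a) for a in HSV[name]])
    n,l,st,c=cv2.connectedComponentsWithStats(k)
    i=min([j for j in range(1,n) if st[j,4]>200],key=lambda j:np.hypot(*(c[j]-near)))
    hull=cv2.convexHull(np.argwhere(l==i)[:,::-1].astype(np.int32))[:,0]
    P=np.array([ray(m,p,5)[:2] for p in hull])
    f=least_squares(lambda q:np.hypot(*(P-q[:2]).T)-q[2],[*P.mean(0),48],loss='soft_l1')
    return f.x.round(1),st[i].tolist()
E
python3 - <<'E'
from h import *
pts=dict(orange=(395,286),green=(316,210),blue=(402,209),black=(308,298))
sp=dict(orange=(395,268),green=(291,250),blue=(363,231),black=(321,298))
for n,P in(("top",pts),("scene",sp)):
    img=cv2.imread(f'pics/{n}0.png');m=camera_model(n)
    for c in P: print(n,c,coaster(img,m,c,np.array(P[c])))
t=cv2.imread('pics/top0.png')[170:320,280:440];cv2.imwrite('pics/c1.png',cv2.resize(t,None,fx=4,fy=4,interpolation=cv2.INTER_CUBIC))
m=camera_model('top')
print('tin',ray(m,(240,203),33),'dish',ray(m,(228,298),36))
E
```

```text
top orange (array([453.2,  47.9,  47.1]), [368, 260, 53, 52, 1576])
top green (array([595.3, 186.9,  46.9]), [290, 186, 51, 50, 1526])
top blue (array([592.9,  27.2,  46.5]), [377, 185, 51, 50, 1049])
top black (array([434.7, 204.9,  46.2]), [282, 273, 52, 52, 1457])
scene orange (array([452.1,  52. ,  47. ]), [369, 253, 53, 29, 791])
scene green (array([595.1, 190.8,  46.8]), [266, 238, 49, 25, 610])
scene blue (array([592.3,  31.3,  45.9]), [340, 221, 47, 21, 363])
scene black (array([ 734.9, 1257.7,  714.6]), [0, 191, 92, 158, 6100])
tin [607.34731044 320.5916363   33.        ] dish [438.21361558 342.8285409   36.        ]
```

View pics/c1.png

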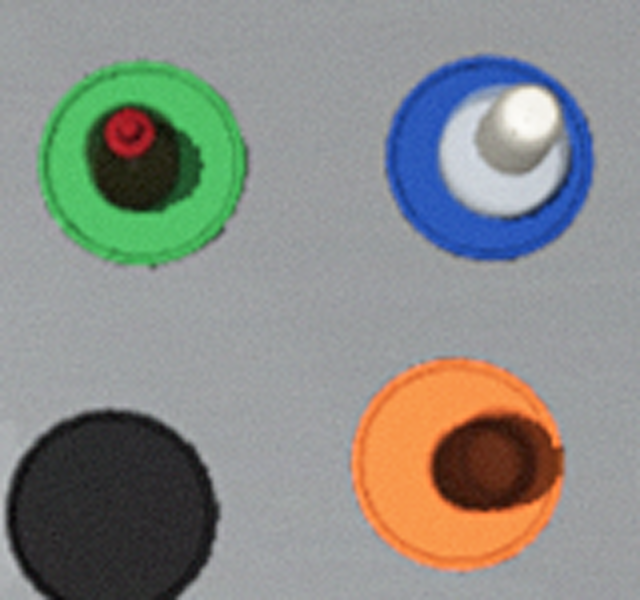

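Enlarged crop: red bulb top at full-frame px (312.5,203), white cap top at (413.7,198), stopper top at about (404,285). None of the containers is exactly centred.

Run:
```python
from h import *
m=camera_model('top');s=camera_model('scene')
for n,a,b,z in(('drop',(312.5,203),(288,207),101),('flask',(413.7,198),(366,185),103),('stop',(404.2,284.5),(403,219),97)):
    print(n,ray(m,a,z).round(1),ray(s,b,z).round(1))
print(-m['R'].T@m['t'])
im=cv2.imread('pics/scene0.png');print(coaster(im,s,'black',np.array((321,298))))
w=camera_model('wrist');e=sense();print(w['R'],-w['R'].T@w['t']-e['eef_pos'],e['eef_pos'])
cv2.imwrite('pics/c2.png',cv2.resize(im[170:320,280:440],None,fx=4,fy=4,interpolation=cv2.INTER_CUBIC))
```

```text
drop [589.8 189.  101. ] [581.3 196.8 101. ]
flask [592.8  21.6 103. ] [590.6  29.3 103. ]
stop [451.   42.7  97. ] [452.5  41.9  97. ]
[417.03818809 168.52666431 962.55513296]
(array([ 734.9, 1257.7,  714.6]), [0, 191, 92, 158, 6100])
[[ 0.31118064  0.95034819 -0.00222108]
 [ 0.90217778 -0.29467153  0.31503007]
 [ 0.29873376 -0.10003507 -0.94907909]] [-77.13805208  25.10204501 -30.22867601] [194.63569219 593.69038935 404.02962513]
```

View pics/c2.png

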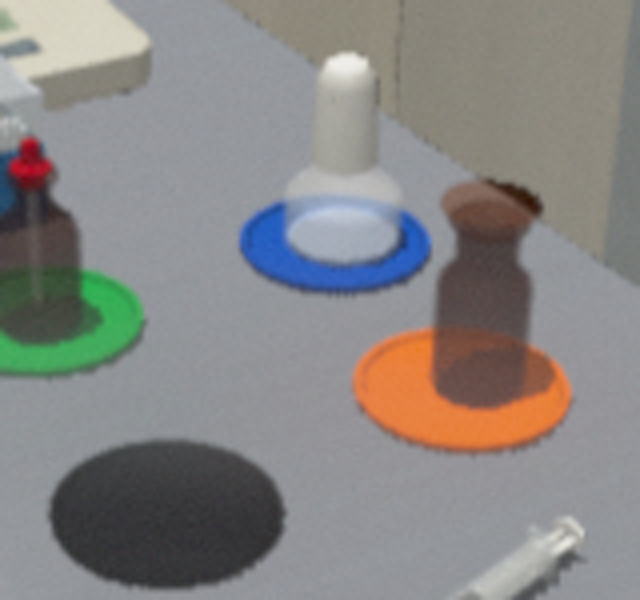

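Request:
step_arm(
  commands=[
    [[0,0,0],-0.1,1],
    [[0,0,0],-0.1,1],
    [[0,0,0],-0.116,1],
  ],
  force=30,
)

```text
clock: 0.48
eef_pos: [194.5, 593.3, 402.6]
tcp_rot: [-3.138, -0.001, -3.133]
contact_force: [0.9, 0.3, 0.1]
opening: 1.002
```

The scene crop shows the stopper's upper disc centred near (402,222), the flask dome top at (366,184) and the black coaster centred at (322,298).

Request:
step_arm(
  commands=[
    [[-24,-40,0],0,1],
    [[-24,-40,0],0,1],
    [[-24,-40,0],0,1],
    [[-24,-40,0],0,1],
    [[-24,-40,0],0,1],
    [[-24,-40,0],0,1],
    [[-24,-40,0],0,1],
    [[-24,-40,0],0,1],
    [[-24,-40,0],0,1],
    [[-24,-40,0],0,1],
    [[-24,-40,0],0,1],
    [[-24,-40,0],0,1],
    [[0,0,0],0,1],
    [[0,0,0],0,1],
  ],
)

```text
clock: 2.22
eef_pos: [494.6, 100.9, 401.0]
tcp_rot: [-3.135, -0.004, -3.13]
contact_force: [0.4, 0.4, -0.7]
opening: 1.002
```

Run:
```python
from h import *
import json
m=camera_model('wrist');im=grab_frame('wrist');cv2.imwrite('pics/w1.png',im)
json.dump({k:np.array(v).tolist() for k,v in m.items()},open('w1.json','w'))
print(sense()['eef_pos'],sense()['tcp_rot'],-m['R'].T@m['t'],m['R'][2])
for n,c in dict(orange=(452,50),green=(595,188),blue=(592,29),black=(435,206)).items():
    p=proj(m,(*c,5));print(n,np.round(p))
    try: print(coaster(im,m,n,np.array(p)))
    except Exception as e: print(e)
```

```text
[494.50791535 101.09981591 401.00314334] [-3.13522017 -0.00401224 -3.12949785] [413.26838101  99.568741   371.06270312] [ 0.31079684 -0.00277761 -0.95047231]
orange [271. 160.]
(array([452.9,  48.8,  47.4]), [224, 112, 93, 95, 3843])
green [395. 289.]
(array([594.9, 188.1,  47.3]), [355, 250, 83, 76, 3143])
blue [257. 285.]
(array([592.7,  28.3,  46.7]), [216, 247, 81, 75, 2154])
black [426. 145.]
(array([433.9, 207.2,  44.1]), [414, 97, 59, 88, 281])
```

View pics/w1.png

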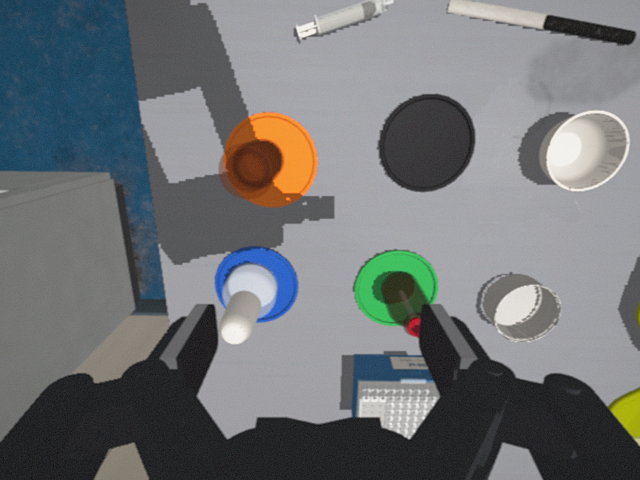

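The wrist view shows the flask cap top near (236,327), its base near (249,287), the bulb at (416,326), the stopper disc near (254,166), and all coasters, which agree with the top view to about 1 mm.

Run:
```python
from h import *
import json
m={k:np.array(v) for k,v in json.load(open('w1.json')).items()}
im=cv2.imread('pics/w1.png')
a=cv2.resize(im[115:215,215:325],None,fx=5,fy=5,interpolation=cv2.INTER_CUBIC)
b=cv2.resize(im[245:345,205:305],None,fx=5,fy=5,interpolation=cv2.INTER_CUBIC)
cv2.imwrite('pics/c3.png',np.hstack([a,b])[:,:800] if 0 else cv2.resize(np.hstack([a,b]),(798,380)))
for n,p,z in(('flasktop',(236,328),98),('flaskbase',(249,287),8),('stoptop',(253,166),97),('drop',(416,326),98)):print(n,ray(m,p,z).round(1))
```

```text
flasktop [589.5  26.6  98. ]
flaskbase [593.7  20.7   8. ]
stoptop [446.7  48.1  97. ]
drop [584.9 186.6  98. ]
```

View pics/c3.png

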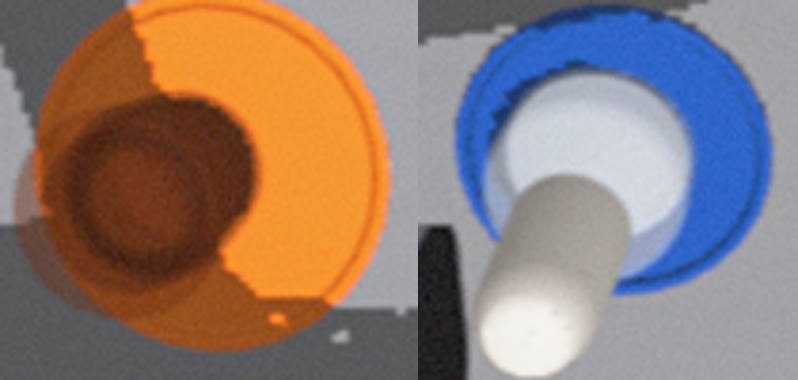

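Run:
```python
from h import *
import json
m={k:np.array(v) for k,v in json.load(open('w1.json')).items()}
for n,p,z in(('flasktop',(234.7,332),102),('flaskbase',(249.5,287),3),('stoptop',(244,171.6),97),('stopfoot',(262.6,160),3),('drop',(416,325),98)):print(n,ray(m,p,z).round(1))
t=camera_model('top');s=camera_model('scene')
# where axis candidates project
for n,(x,y) in dict(drop=(587,189),flask=(592,23),stop=(450,42)).items():
  for z in (3,98): print(n,z,*[np.round(proj(q,(x,y,z)),1) for q in(m,t,s)])
```

```text
flasktop [591.   26.3 102. ]
flaskbase [596.1  20.1   3. ]
stoptop [451.  41.  97.]
stopfoot [451.9  40.6   3. ]
drop [583.9 186.5  98. ]
drop 3 [396.6 281.8] [314.1 215. ] [292.9 251.6]
drop 98 [418.5 328.1] [312.6 205. ] [290.7 206.3]
flask 3 [251.8 283.8] [404.2 209.7] [366.6 229.8]
flask 98 [232.1 330.4] [412.4 199.1] [368.3 186.5]
stop 3 [263.9 158.1] [397.2 287.3] [399.9 266.3]
stop 98 [245.  170.5] [404.8 285.1] [403.8 219.1]
```

```bash
cat > g.py <<'E'
import sys
from rig import sense
from scipy.spatial.transform import Rotation as Ro
import numpy as np
s=sense();R=Ro.from_euler('xyz',s['tcp_rot']).as_matrix();g=s['eef_pos']+R@[0,0,155.]
print('clk',round(s['clock'],2),'grasp',g.round(1),'zaxis',R[:,2].round(4),'open',round(s['opening'],3),'F',np.round(s['contact_force'],1),'q',s['qpos'].round(2))
if len(sys.argv)>3: print('tool shift',(R.T@(np.array(sys.argv[1:4],float)-g)).round(1))
E
python3 g.py 451 41.5 246
```

```text
clk 2.27 grasp [493.9 100.1 246. ] zaxis [-0.0039 -0.0064 -1.    ] open 1.001 F [-0.1 -0.2  0. ] q [ 0.2   0.17  1.89 -0.01  1.09 -1.38]
tool shift [ 43.6 -58.1   0.6]
```

Request:
step_arm(
  commands=[
    [[22,-29,0],0,1],
    [[21,-29,0],0,1],
    [[0,0,0],0,1],
    [[0,0,0],0,1],
  ],
)

```text
clock: 2.78
eef_pos: [450.0, 45.3, 401.4]
tcp_rot: [-3.136, -0.004, -3.123]
contact_force: [0.7, -0.2, 0.2]
opening: 0.998
```

```bash
python3 g.py 451 41.5 63
```

```text
clk 2.77 grasp [449.4  44.4 246.4] zaxis [-0.004  -0.0056 -1.    ] open 0.998 F [ 0.7 -0.2  0.2] q [ 0.1   0.08  1.99 -0.01  1.07 -1.49]
tool shift [ -2.3  -1.9 183.4]
```

Request:
step_arm(
  commands=[
    [[-2,-2,25],0.01,1],
    [[0,-1,25],0.01,1],
    [[0,0,25],0,1],
    [[0,0,25],0,1],
    [[0,0,25],0,1],
    [[0,0,20],0,1],
    [[0,0,0],0,1],
    [[0,0,0],0,1],
  ],
)

```text
clock: 3.78
eef_pos: [456.5, 49.9, 253.3]
tcp_rot: [-3.138, 0.002, -3.135]
contact_force: [-0.4, -0.1, 0.0]
opening: 1.0
```

```bash
python3 g.py 451 41.5 63
python3 - <<'E'
from h import *
cv2.imwrite('pics/w2.png',grab_frame('wrist'))
E
```

```text
clk 3.77 grasp [456.7  49.3  98.3] zaxis [ 0.0015 -0.0035 -1.    ] open 1.0 F [-0.4 -0.1  0. ] q [ 0.11  0.32  2.11 -0.01  0.72 -1.47]
tool shift [ 5.8 -7.7 35.3]
```

View pics/w2.png

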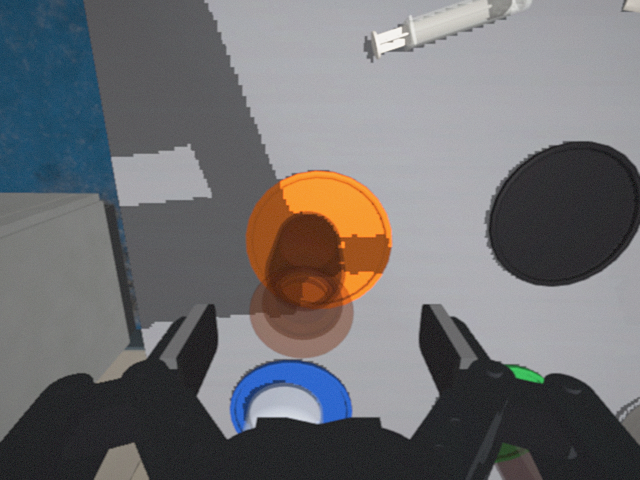

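The stopper disc is at about (302,310) between the open fingers (midline u≈319), so the bottle lies a little to -y, as computed.

Run:
```python
from h import *
m=camera_model('wrist');print(ray(m,(301.5,307),97),ray(m,(307,240),3))
```

```text
[447.46155585  42.2783027   97.        ] [451.2837346   41.32347762   3.        ]
```

Request:
step_arm(
  commands=[
    [[3,-4,0],0,1],
    [[3,-4,0],0,1],
    [[0,0,10],0,1],
    [[0,0,12],0,1],
    [[0,0,10],0,1],
    [[0,0,0],0,1],
    [[0,0,0],0,1],
  ],
)

```text
clock: 4.7
eef_pos: [450.6, 41.0, 220.2]
tcp_rot: [-3.138, 0.004, -3.135]
contact_force: [0.6, -0.5, -0.8]
opening: 1.001
```

```bash
python3 g.py 451 41.5 63
```

```text
clk 4.7 grasp [451.2  40.5  65.2] zaxis [ 0.0038 -0.0032 -1.    ] open 1.001 F [ 0.6 -0.5 -0.8] q [ 0.09  0.37  2.14 -0.01  0.63 -1.48]
tool shift [0.2 1.  2.2]
```

Request:
step_arm(
  commands=[
    [[0,1,0],0,0.6],
    [[0,0,0],0,0.5],
    [[0,0,0],0,0.3],
    [[0,0,0],0,0.3],
    [[0,0,0],0,0.3],
    [[0,0,0],0,0.3],
    [[0,0,0],0,0.3],
    [[0,0,0],0,0.3],
  ],
  force=30,
)

```text
clock: 5.7
eef_pos: [450.8, 42.2, 220.9]
tcp_rot: [-3.138, 0.005, -3.135]
contact_force: [0.4, 0.6, -0.2]
opening: 0.483
```

Request:
step_arm(
  commands=[
    [[0,0,-3],0,0.3],
    [[0,0,-6],0,0.3],
    [[0,0,-12],0,0.3],
    [[0,0,-15],0,0.3],
    [[0,0,-15],0,0.3],
    [[0,0,0],0,0.3],
  ],
)

```text
clock: 6.45
eef_pos: [450.8, 42.4, 276.2]
tcp_rot: [-3.139, 0.007, -3.135]
contact_force: [0.4, 0.4, -1.4]
opening: 0.486
```

```bash
python3 g.py 434.5 206.5 63
python3 - <<'E'
from h import *
cv2.imwrite('pics/w3.png',grab_frame('wrist'))
E
```

```text
clk 6.45 grasp [451.8  41.9 121.2] zaxis [ 0.0066 -0.003  -1.    ] open 0.486 F [ 0.4  0.4 -1.4] q [ 0.09  0.27  2.11 -0.01  0.76 -1.48]
tool shift [ 16.6 164.8  57.6]
```

View pics/w3.png

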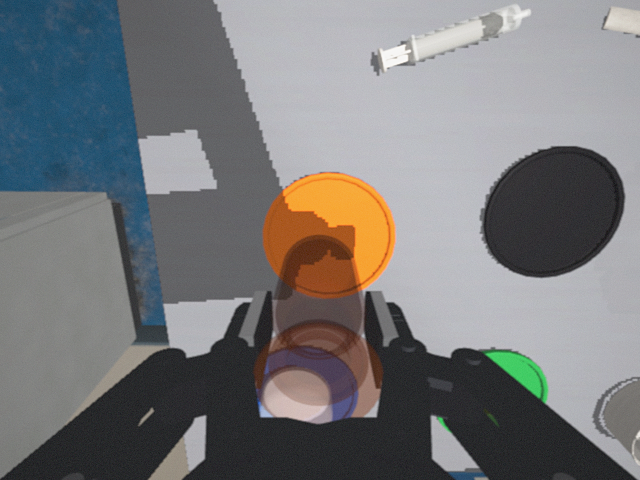

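The bottle is lifted upright between the pads and the orange coaster is empty.

Request:
step_arm(
  commands=[
    [[2,15,-5],0,0.3],
    [[3,27,0],0,0.3],
    [[3,30,0],0,0.3],
    [[3,30,0],0,0.3],
    [[3,28,0],0,0.3],
    [[2,18,0],0,0.3],
    [[0,9,0],0,0.3],
    [[0,0,0],0,0.3],
    [[0,0,0],0,0.3],
  ],
)

```text
clock: 7.62
eef_pos: [430.1, 208.4, 278.4]
tcp_rot: [-3.137, 0.0, -3.135]
contact_force: [0.3, 0.1, -0.4]
opening: 0.482
```

```bash
python3 g.py 434.5 206.5 66
```

```text
clk 7.62 grasp [430.2 207.7 123.4] zaxis [ 4.0e-04 -4.1e-03 -1.0e+00] open 0.482 F [ 0.3  0.1 -0.4] q [ 0.45  0.3   2.05 -0.01  0.79 -1.12]
tool shift [-4.3 -1.  57.4]
```

Request:
step_arm(
  commands=[
    [[-4,-1,6],0,0.3],
    [[0,0,12],0,0.3],
    [[0,0,12],0,0.3],
    [[0,0,10],0,0.3],
    [[0,0,6],0,0.3],
    [[0,0,3],0,0.3],
    [[0,0,0],0,0.3],
    [[0,0,0],0,0.3],
  ],
)

```text
clock: 8.62
eef_pos: [434.5, 205.5, 225.2]
tcp_rot: [-3.137, -0.001, -3.138]
contact_force: [1.2, 1.0, -0.6]
opening: 0.485
```

```bash
python3 g.py 434.5 206.5 66
```

```text
clk 8.62 grasp [434.3 204.7  70.2] zaxis [-0.001 -0.005 -1.   ] open 0.485 F [ 1.2  1.  -0.6] q [ 0.44  0.4   2.07 -0.01  0.67 -1.13]
tool shift [-0.2  1.8  4.2]
```

Request:
step_arm(
  commands=[
    [[0,1.5,1.5],0,0.3],
    [[0,0,1.5],0,0.3],
    [[0,0,1.5],0,0.3],
    [[0,0,0],0,0.3],
    [[0,0,0],0,0.3],
  ],
)

```text
clock: 9.25
eef_pos: [434.7, 207.3, 221.1]
tcp_rot: [-3.137, 0.0, -3.138]
contact_force: [0.0, 0.0, -0.4]
opening: 0.482
```

```bash
python3 g.py 434.5 206.5 66
```

```text
clk 9.25 grasp [434.8 206.6  66.1] zaxis [ 3.0e-04 -4.3e-03 -1.0e+00] open 0.482 F [ 0.   0.  -0.4] q [ 0.44  0.41  2.07 -0.01  0.66 -1.13]
tool shift [ 0.3 -0.1  0.1]
```

Request:
step_arm(
  commands=[
    [[0,0,1],0,0.3],
    [[0,0,0],0,0.3],
  ],
)

```text
clock: 9.5
eef_pos: [434.9, 207.4, 220.9]
tcp_rot: [-3.137, 0.001, -3.138]
contact_force: [0.2, -0.1, -1.2]
opening: 0.484
```

Request:
step_arm(
  commands=[
    [[0,0,1.5],0,0.3],
    [[0,0,0],0,0.3],
    [[0,0,0],0,0.3],
  ],
)

```text
clock: 9.88
eef_pos: [435.2, 207.7, 220.9]
tcp_rot: [-3.138, 0.002, -3.138]
contact_force: [-1.1, 0.0, -0.8]
opening: 0.482
```

Request:
step_arm(
  commands=[
    [[0,0,0],0,0.52],
    [[0,0,0],0,0.56],
    [[0,0,0],0,0.7],
    [[0,0,0],0,0.9],
    [[0,0,0],0,1],
    [[0,0,0],0,1],
    [[0,0,0],0,1],
    [[0,0,-10],0,1],
    [[0,0,-20],0,1],
    [[0,0,-30],0,1],
    [[0,0,-30],0,1],
    [[0,0,-30],0,1],
    [[0,0,-20],0,1],
    [[0,0,0],0,1],
    [[0,0,0],0,1],
  ],
)

```text
clock: 11.75
eef_pos: [434.3, 207.8, 368.1]
tcp_rot: [-3.139, 0.003, -3.138]
contact_force: [0.4, 0.1, -0.2]
opening: 0.998
```

```bash
python3 g.py 586 187.5 54
python3 - <<'E'
from h import *
a=grab_frame('wrist');m=camera_model('wrist');cv2.imwrite('pics/w4.png',a)
for p in((434.5,206.5,3),(434.5,206.5,97),(586,187.5,3),(586,187.5,98)):print(proj(m,p))
E
```

```text
clk 11.75 grasp [434.8 207.4 213.1] zaxis [ 0.0028 -0.0028 -1.    ] open 0.998 F [ 0.4  0.1 -0.2] q [ 0.44  0.17  1.97 -0.    1.   -1.13]
tool shift [-150.7  -20.   159.6]
(np.float64(318.0795566438544), np.float64(206.3911868206913))
(np.float64(317.6458996697607), np.float64(237.2804253771661))
(np.float64(300.40431317425663), np.float64(339.5034722865272))
(np.float64(294.7463784638008), np.float64(405.6569398285085))
```

View pics/w4.png

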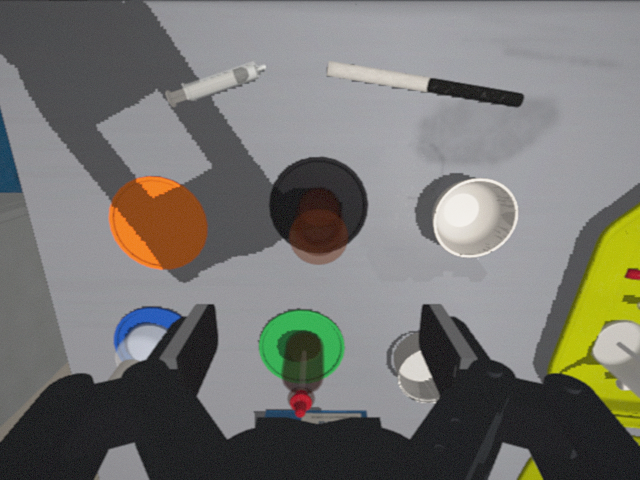

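The stoppered bottle stands centred on black, with its disc at (319,235) where it was predicted. Dropper foot is near (302,348), bulb near (300,402).

Request:
step_arm(
  commands=[
    [[-20,-3,0],0,1],
    [[-25,-4,0],0,1],
    [[-25,-4,0],0,1],
    [[-20,-4,0],0,1],
    [[-10,-3,0],0,1],
    [[0,0,0],0,1],
    [[0,0,0],0,1],
  ],
)

```text
clock: 12.68
eef_pos: [541.1, 188.2, 362.6]
tcp_rot: [-3.136, -0.004, -3.138]
contact_force: [-0.8, -0.1, 0.8]
opening: 0.998
```

```bash
python3 g.py 588 188 54
python3 - <<'E'
from h import *
a=grab_frame('wrist');m=camera_model('wrist');cv2.imwrite('pics/w5.png',a)
for p in((588,188,3),(588,188,98)):print(p,proj(m,p))
print(coaster(a,m,'green',np.array(proj(m,(595,188,5)))))
cv2.imwrite('pics/w5c.png',cv2.resize(a[150:350,220:420],None,fx=3,fy=3,interpolation=cv2.INTER_CUBIC))
E
```

```text
clk 12.68 grasp [540.5 187.3 207.6] zaxis [-0.0037 -0.0058 -1.    ] open 0.998 F [-0.8 -0.1  0.8] q [ 0.33  0.32  1.79 -0.    1.04 -1.24]
tool shift [-48.1   1.4 153.4]
(588, 188, 3) (np.float64(319.9703459936337), np.float64(255.5835666398475))
(588, 188, 98) (np.float64(319.82871248022747), np.float64(301.8208243125609))
(array([595.4, 188.5,  47.3]), [274, 218, 94, 87, 4196])
```

View pics/w5c.png

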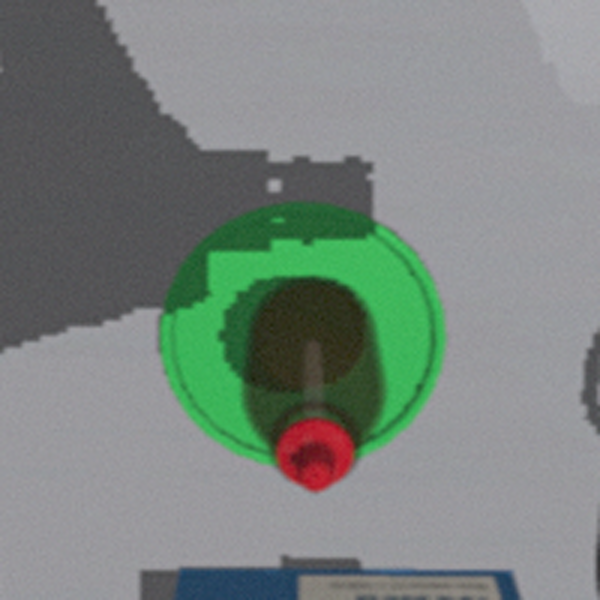

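Foot centre is near px (322.7,260.7), bulb tip near (324.7,306.7). Both put the axis at about (592.5, 191).

Request:
step_arm(
  commands=[
    [[-20,2,0],0,1],
    [[-20,2,0],0,1],
    [[-10,0,0],0,1],
    [[0,0,20],0,1],
    [[0,0,20],0,1],
    [[0,0,10],0,1],
    [[0,0,0],0,1],
    [[0,0,0],0,1],
  ],
)

```text
clock: 13.72
eef_pos: [589.0, 193.5, 313.2]
tcp_rot: [-3.136, -0.003, -3.135]
contact_force: [-0.1, -0.3, 0.2]
opening: 0.999
```

```bash
python3 g.py 592.5 191 54
```

```text
clk 13.72 grasp [588.5 192.6 158.2] zaxis [-0.0034 -0.0054 -1.    ] open 0.999 F [-0.1 -0.3  0.2] q [ 0.32  0.44  1.72 -0.    0.98 -1.26]
tool shift [ -4.4  -1.1 104.2]
```

Request:
step_arm(
  commands=[
    [[-4,-1,10],0,1],
    [[0,0,15],0,1],
    [[0,0,15],0,1],
    [[0,0,15],0,1],
    [[0,0,15],0,1],
    [[0,0,12],0,1],
    [[0,0,6],0,1],
    [[0,0,0],0,1],
    [[0,0,0],0,1],
  ],
)

```text
clock: 14.85
eef_pos: [593.2, 192.0, 219.2]
tcp_rot: [-3.136, -0.003, -3.135]
contact_force: [0.0, 0.2, 0.8]
opening: 1.004
```

```bash
python3 g.py 592.5 191 54
```

```text
clk 14.85 grasp [592.7 191.1  64.2] zaxis [-0.0031 -0.0053 -1.    ] open 1.004 F [0.  0.2 0.8] q [ 0.31  0.57  1.76 -0.01  0.81 -1.26]
tool shift [ 0.2 -0.1 10.2]
```

Request:
step_arm(
  commands=[
    [[0,0,5],0,1],
    [[0,0,5],0,1],
    [[0,0,0],0,0.6],
    [[0,0,0],0,0.5],
    [[0,0,0],0,0.3],
    [[0,0,0],0,0.3],
    [[0,0,0],0,0.3],
    [[0,0,0],0,0.3],
    [[0,0,0],0,0.3],
  ],
)

```text
clock: 15.98
eef_pos: [593.6, 192.0, 209.9]
tcp_rot: [-3.137, -0.001, -3.135]
contact_force: [0.8, -1.0, -0.5]
opening: 0.482
```

```bash
python3 g.py
```

```text
clk 15.97 grasp [593.4 191.3  54.9] zaxis [-0.001  -0.0047 -1.    ] open 0.482 F [ 0.8 -1.  -0.5] q [ 0.31  0.58  1.76 -0.01  0.79 -1.26]
```

Request:
step_arm(
  commands=[
    [[0,0,-3],0,0.3],
    [[0,0,-6],0,0.3],
    [[0,0,-15],0,0.3],
    [[0,0,-20],0,0.3],
    [[0,0,-25],0,0.3],
    [[0,0,-25],0,0.3],
    [[0,0,-20],0,0.3],
    [[0,0,-10],0,0.3],
    [[0,0,0],0,0.3],
  ],
)

```text
clock: 17.1
eef_pos: [593.8, 192.7, 344.3]
tcp_rot: [-3.138, 0.003, -3.135]
contact_force: [-0.3, 0.3, -0.5]
opening: 0.483
```

```bash
python3 g.py 452.8 49 54
```

```text
clk 17.1 grasp [594.3 192.2 189.3] zaxis [ 0.0031 -0.0033 -1.    ] open 0.483 F [-0.3  0.3 -0.5] q [ 0.31  0.41  1.69 -0.    1.04 -1.26]
tool shift [ 142.9 -141.8  135.3]
```

Request:
step_arm(
  commands=[
    [[10,-10,0],0,0.3],
    [[20,-20,0],0,0.3],
    [[25,-25,0],0,0.3],
    [[25,-25,0],0,0.3],
    [[25,-25,0],0,0.3],
    [[20,-20,0],0,0.3],
    [[10,-9,0],0,0.3],
    [[0,0,0],0,0.3],
    [[0,0,0],0,0.3],
  ],
)

```text
clock: 18.23
eef_pos: [449.2, 51.0, 338.1]
tcp_rot: [-3.136, -0.009, -3.135]
contact_force: [0.5, -1.0, -0.6]
opening: 0.479
```

```bash
python3 g.py 452.8 49 55
python3 - <<'E'
from h import *
a=grab_frame('wrist');m=camera_model('wrist');cv2.imwrite('pics/w6.png',a)
print(coaster(a,m,'orange',np.array(proj(m,(453,49,5)))))
E
```

```text
clk 18.23 grasp [447.8  50.  183.1] zaxis [-0.0091 -0.0061 -0.9999] open 0.479 F [ 0.5 -1.  -0.6] q [ 0.11  0.17  2.05 -0.01  0.93 -1.46]
tool shift [ -6.1  -0.3 128.1]
(array([454. ,  47.6,  46.2]), [266, 174, 103, 99, 4683])
```

View pics/w6.png

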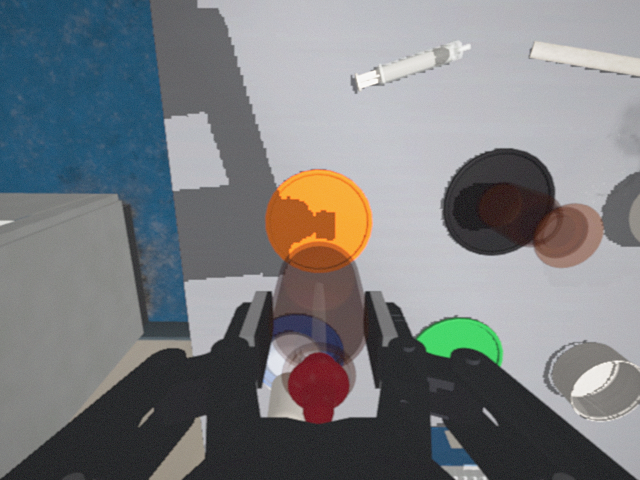

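The dropper is held upright over the edge of the orange coaster (319,220), and the stoppered bottle stands on black.

Request:
step_arm(
  commands=[
    [[-5,-1,10],0,0.3],
    [[0,0,18],0,0.3],
    [[0,0,20],0,0.3],
    [[0,0,20],0,0.3],
    [[0,0,20],0,0.3],
    [[0,0,14],0,0.3],
    [[0,0,7],0,0.3],
    [[0,0,0],0,0.3],
    [[0,0,0],0,0.3],
  ],
)

```text
clock: 19.4
eef_pos: [458.5, 51.9, 222.4]
tcp_rot: [-3.136, -0.007, -3.131]
contact_force: [-0.9, -0.4, -0.6]
opening: 0.482
```

```bash
python3 g.py 452.8 48.5 55
```

```text
clk 19.4 grasp [457.5  51.   67.4] zaxis [-0.0066 -0.0057 -1.    ] open 0.482 F [-0.9 -0.4 -0.6] q [ 0.11  0.38  2.11 -0.01  0.65 -1.46]
tool shift [ 4.6 -2.4 12.5]
```

Request:
step_arm(
  commands=[
    [[4.5,-2.5,3],0,0.3],
    [[0,0,4],0,0.3],
    [[0,0,3],0,0.3],
    [[0,0,1.5],0,0.3],
    [[0,0,0],0,0.3],
  ],
)

```text
clock: 20.02
eef_pos: [454.1, 49.1, 211.4]
tcp_rot: [-3.136, -0.004, -3.131]
contact_force: [-0.9, -0.4, -0.7]
opening: 0.485
```

```bash
python3 g.py 452.8 48.5 55
```

```text
clk 20.02 grasp [453.4  48.2  56.4] zaxis [-0.0041 -0.0054 -1.    ] open 0.485 F [-0.9 -0.4 -0.7] q [ 0.11  0.4   2.13 -0.01  0.62 -1.47]
tool shift [0.6 0.3 1.4]
```

Request:
step_arm(
  commands=[
    [[0,0,1],0,0.3],
    [[0,0,1],0,0.3],
    [[0,0,0],0,0.3],
  ],
)

```text
clock: 20.4
eef_pos: [454.2, 49.1, 209.8]
tcp_rot: [-3.136, -0.004, -3.131]
contact_force: [-0.3, 1.0, 0.6]
opening: 0.482
```

```bash
python3 g.py 452.8 48.5 55
```

```text
clk 20.4 grasp [453.5  48.2  54.8] zaxis [-0.0042 -0.0055 -1.    ] open 0.482 F [-0.3  1.   0.6] q [ 0.11  0.4   2.13 -0.01  0.62 -1.47]
tool shift [ 0.7  0.3 -0.2]
```

Seated at the same height as it was picked up. I'll release, lift, and go over to view the flask from above.

Request:
step_arm(
  commands=[
    [[0,0,0],0,0.52],
    [[0,0,0],0,0.56],
    [[0,0,0],0,0.7],
    [[0,0,0],0,0.9],
    [[0,0,0],0,1],
    [[0,0,0],0,1],
    [[0,0,0],0,1],
    [[0,0,-10],0,1],
    [[0,0,-20],0,1],
    [[0,0,-30],0,1],
    [[0,0,-30],0,1],
    [[0,0,-30],0,1],
    [[0,0,-20],0,1],
    [[-10,0,0],0,1],
    [[-20,-5,0],0,1],
    [[-20,-5,0],0,1],
    [[-20,-5,0],0,1],
    [[-15,-5,0],0,1],
    [[0,0,0],0,1],
    [[0,0,0],0,1],
  ],
)

```text
clock: 22.9
eef_pos: [542.6, 30.1, 354.7]
tcp_rot: [-3.136, -0.006, -3.131]
contact_force: [0.4, 0.3, -0.2]
opening: 1.0
```

```bash
python3 g.py 592 25 83
python3 - <<'E'
from h import *
a=grab_frame('wrist');m=camera_model('wrist');cv2.imwrite('pics/w7.png',a)
for p in((592,24,3),(592,24,102),(592,24,60),(453,49,3),(453,49,98)):print(p,proj(m,p))
print(coaster(a,m,'blue',np.array(proj(m,(593,29,5)))))
E
```

```text
clk 22.9 grasp [541.8  29.2 199.7] zaxis [-0.0055 -0.0053 -1.    ] open 1.0 F [ 0.4  0.3 -0.2] q [ 0.05  0.28  1.85 -0.01  1.01 -1.52]
tool shift [-50.8  -4.2 116.4]
(592, 24, 3) (np.float64(313.5083066890313), np.float64(261.29828726339326))
(592, 24, 102) (np.float64(311.0183406900974), np.float64(313.4051001993357))
(592, 24, 60) (np.float64(312.2704524112543), np.float64(287.2025129924588))
(453, 49, 3) (np.float64(343.71017873517417), np.float64(111.66101576070295))
(453, 49, 98) (np.float64(353.67613068271515), np.float64(107.48516667835682))
(array([593.1,  28.2,  46.8]), [270, 217, 96, 87, 2890])
```

View pics/w7.png

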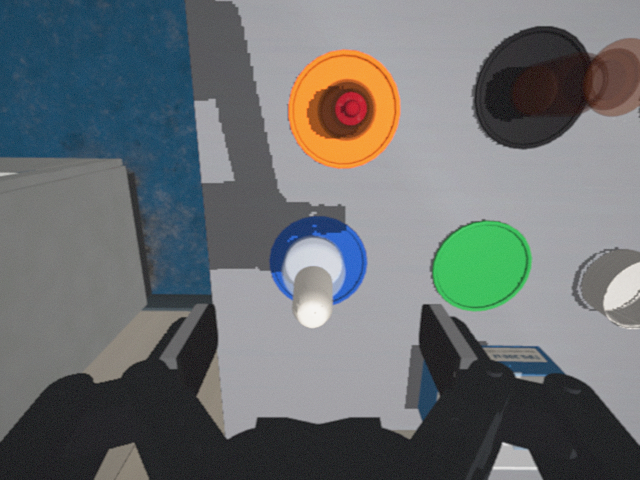

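The dropper is centred on orange (bulb at (351,107), predicted (354,107)). The flask cap top at (314,314) and base at (315,262) put its axis at about (592.5, 25.5).

Request:
step_arm(
  commands=[
    [[-17,-1,0],0,1],
    [[-20,-1,0],0,1],
    [[-12,-1,0],0,1],
    [[0,0,12],0,1],
    [[0,0,15],0,1],
    [[0,0,10],0,1],
    [[0,0,0],0,1],
    [[0,0,0],0,1],
  ],
)

```text
clock: 23.95
eef_pos: [592.4, 27.8, 314.2]
tcp_rot: [-3.136, -0.007, -3.13]
contact_force: [-0.4, -0.5, 0.9]
opening: 1.001
```

```bash
python3 g.py 592.5 25.5 83
```

```text
clk 23.95 grasp [591.2  27.  159.2] zaxis [-0.0072 -0.0053 -1.    ] open 1.001 F [-0.4 -0.5  0.9] q [ 0.05  0.41  1.78 -0.01  0.96 -1.53]
tool shift [-1.8 -1.1 76.2]
```

Request:
step_arm(
  commands=[
    [[-1.5,-1,8],0,1],
    [[0,0,14],0,1],
    [[0,0,15],0,1],
    [[0,0,14],0,1],
    [[0,0,10],0,1],
    [[0,0,5],0,1],
    [[0,0,0],0,1],
    [[0,0,0],0,1],
  ],
)

```text
clock: 24.95
eef_pos: [593.6, 26.4, 243.6]
tcp_rot: [-3.136, -0.007, -3.13]
contact_force: [-0.2, 0.4, -0.7]
opening: 1.0
```

```bash
python3 g.py 592.5 25.5 83
```

```text
clk 24.95 grasp [592.5  25.6  88.6] zaxis [-0.0069 -0.0053 -1.    ] open 1.0 F [-0.2  0.4 -0.7] q [ 0.04  0.5   1.82 -0.01  0.83 -1.53]
tool shift [-0.1 -0.   5.6]
```

Request:
step_arm(
  commands=[
    [[0,0,5],0,1],
    [[0,0,0],0,0.6],
    [[0,0,0],0,0.45],
    [[0,0,0],0,0.2],
    [[0,0,0],0,0.2],
    [[0,0,0],0,0.2],
    [[0,0,0],0,0.2],
    [[0,0,0],0,0.2],
  ],
)

```text
clock: 25.95
eef_pos: [593.9, 26.3, 239.5]
tcp_rot: [-3.136, -0.005, -3.13]
contact_force: [0.4, -0.3, 1.4]
opening: 0.346
```

```bash
python3 g.py
```

```text
clk 25.95 grasp [593.2  25.5  84.5] zaxis [-0.0049 -0.0053 -1.    ] open 0.346 F [ 0.4 -0.3  1.4] q [ 0.04  0.51  1.82 -0.01  0.82 -1.53]
```

Request:
step_arm(
  commands=[
    [[0,0,-3],0,0.2],
    [[0,0,-6],0,0.2],
    [[0,0,-12],0,0.2],
    [[0,0,-18],0,0.2],
    [[0,0,-18],0,0.2],
    [[0,0,-10],0,0.2],
    [[0,0,0],0,0.2],
  ],
)

```text
clock: 26.82
eef_pos: [594.6, 26.8, 312.7]
tcp_rot: [-3.137, -0.003, -3.13]
contact_force: [0.4, -0.2, -0.9]
opening: 0.347
```

```bash
python3 g.py 595.2 188.3 84
```

```text
clk 26.82 grasp [594.2  26.  157.7] zaxis [-0.0026 -0.0051 -1.    ] open 0.347 F [ 0.4 -0.2 -0.9] q [ 0.04  0.41  1.78 -0.01  0.96 -1.54]
tool shift [ -3.1 162.6  72.9]
```

Request:
step_arm(
  commands=[
    [[0,14,0],0,0.2],
    [[0,25,0],0,0.2],
    [[0,28,0],0,0.2],
    [[0,28,0],0,0.2],
    [[0,28,0],0,0.2],
    [[0,20,0],0,0.2],
    [[0,10,0],0,0.2],
    [[0,0,0],0,0.2],
    [[0,0,0],0,0.2],
  ],
)

```text
clock: 27.95
eef_pos: [590.6, 188.0, 307.1]
tcp_rot: [-3.135, -0.01, -3.13]
contact_force: [-0.6, -0.5, -0.8]
opening: 0.349
```

```bash
python3 g.py 595.2 188.3 84.5
```

```text
clk 27.95 grasp [589.1 187.  152.2] zaxis [-0.0101 -0.0063 -0.9999] open 0.349 F [-0.6 -0.5 -0.8] q [ 0.31  0.45  1.72 -0.    0.98 -1.27]
tool shift [-6.8  1.6 67.6]
```

Request:
step_arm(
  commands=[
    [[-6,1,6],0,0.2],
    [[0,0,12],0,0.2],
    [[0,0,14],0,0.2],
    [[0,0,14],0,0.2],
    [[0,0,8],0,0.2],
    [[0,0,4],0,0.2],
    [[0,0,0],0,0.2],
    [[0,0,0],0,0.2],
  ],
)

```text
clock: 28.95
eef_pos: [596.4, 186.7, 244.1]
tcp_rot: [-3.135, -0.012, -3.133]
contact_force: [0.0, -0.6, -1.1]
opening: 0.347
```

```bash
python3 g.py 595.2 188.3 84.5
```

```text
clk 28.95 grasp [594.6 185.7  89.1] zaxis [-0.0115 -0.007  -0.9999] open 0.347 F [ 0.  -0.6 -1.1] q [ 0.3   0.54  1.75 -0.    0.87 -1.28]
tool shift [-0.7  2.7  4.6]
```

Request:
step_arm(
  commands=[
    [[-0.5,2.5,1.5],0,0.2],
    [[0,0,1.5],0,0.2],
    [[0,0,1.5],0,0.2],
    [[0,0,0],0,0.2],
  ],
)

```text
clock: 29.45
eef_pos: [597.2, 189.6, 240.3]
tcp_rot: [-3.135, -0.01, -3.132]
contact_force: [-0.1, -0.3, -0.7]
opening: 0.345
```

```bash
python3 g.py 595.2 188.3 84.5
```

```text
clk 29.45 grasp [595.7 188.6  85.3] zaxis [-0.0098 -0.0065 -0.9999] open 0.345 F [-0.1 -0.3 -0.7] q [ 0.31  0.55  1.74 -0.    0.86 -1.27]
tool shift [ 0.5 -0.3  0.8]
```

Request:
step_arm(
  commands=[
    [[0,0,1],0,0.2],
    [[0,0,0.6],0,0.2],
    [[0,0,0],0,0.2],
    [[0,0,0],0,0.38],
    [[0,0,0],0,0.42],
    [[0,0,0],0,0.6],
    [[0,0,0],0,0.9],
    [[0,0,0],0,1],
    [[0,0,0],0,1],
    [[0,0,0],0,1],
    [[0,0,-10],0,1],
    [[0,0,-20],0,1],
    [[0,0,-30],0,1],
    [[0,0,-30],0,1],
    [[0,0,-20],0,1],
    [[0,0,0],0,1],
    [[0,0,0],0,1],
  ],
)

```text
clock: 31.58
eef_pos: [598.8, 190.3, 360.0]
tcp_rot: [-3.137, -0.004, -3.133]
contact_force: [-0.3, -1.6, 1.0]
opening: 1.001
```

```bash
python3 g.py 434.5 206.5 200
```

```text
clk 31.57 grasp [598.2 189.6 205. ] zaxis [-0.0037 -0.0047 -1.    ] open 1.001 F [-0.3 -1.6  1. ] q [ 0.31  0.4   1.67 -0.    1.08 -1.27]
tool shift [163.5  18.4   5.5]
```

Request:
step_arm(
  commands=[
    [[20,2,0],0,1],
    [[30,3,0],0,1],
    [[30,3,0],0,1],
    [[30,3,0],0,1],
    [[25,3,0],0,1],
    [[15,2,0],0,1],
    [[7,1,0],0,1],
    [[0,0,0],0,1],
    [[0,0,0],0,1],
  ],
)

```text
clock: 32.7
eef_pos: [436.4, 205.5, 355.2]
tcp_rot: [-3.134, -0.011, -3.133]
contact_force: [-1.2, 0.4, 0.2]
opening: 0.998
```

```bash
python3 g.py 435 207 66;python3 - <<'E'
from h import *
a=grab_frame('wrist');m=camera_model('wrist');cv2.imwrite('pics/w8.png',a)
for p in((435,207,3),(435,207,97),(595.2,188.3,3),(595.2,188.3,102)):print(p,proj(m,p))
E
```

```text
clk 32.7 grasp [434.7 204.3 200.3] zaxis [-0.011  -0.0079 -0.9999] open 0.998 F [-1.2  0.4  0.2] q [ 0.44  0.19  1.98 -0.    0.99 -1.14]
tool shift [ -1.8   3.8 134.2]
(435, 207, 3) (np.float64(322.956030399438), np.float64(213.15688829834875))
(435, 207, 97) (np.float64(323.62207817145236), np.float64(246.15848771650056))
(595.2, 188.3, 3) (np.float64(303.70385945426546), np.float64(357.27414183575297))
(595.2, 188.3, 102) (np.float64(297.95926550182946), np.float64(434.1296119561888))
```

View pics/w8.png

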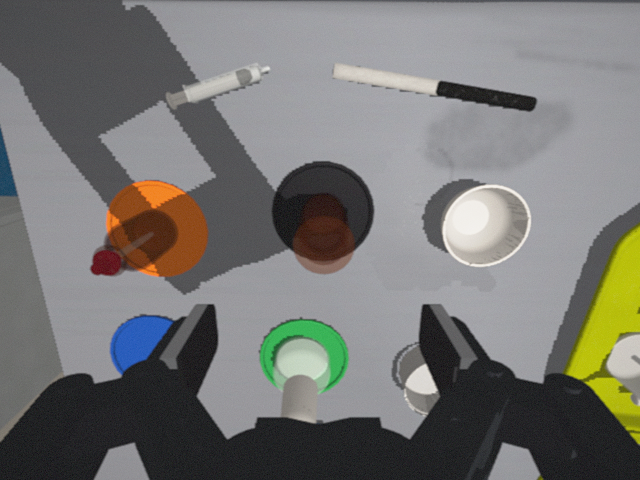

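The stoppered bottle's disc at (323,246) matches the prediction. The flask stands on green with its base near (301,363); I'll check its centring from the top camera at the end.

Request:
step_arm(
  commands=[
    [[-1,2,12],0,1],
    [[0,1,20],0,1],
    [[0,0,22],0,1],
    [[0,0,22],0,1],
    [[0,0,18],0,1],
    [[0,0,12],0,1],
    [[0,0,6],0,1],
    [[0,0,0],0,1],
    [[0,0,0],0,1],
  ],
)

```text
clock: 33.88
eef_pos: [438.5, 207.9, 236.1]
tcp_rot: [-3.134, -0.011, -3.135]
contact_force: [-0.1, 0.6, -0.1]
opening: 1.004
```

```bash
python3 g.py 435 207 66
```

```text
clk 33.88 grasp [436.9 206.7  81.1] zaxis [-0.0105 -0.0077 -0.9999] open 1.004 F [-0.1  0.6 -0.1] q [ 0.44  0.38  2.06 -0.    0.71 -1.13]
tool shift [ 1.7  0.4 15.2]
```

Request:
step_arm(
  commands=[
    [[1.5,0.5,7],0,1],
    [[0,0,7],0,1],
    [[0,0,0],0,1],
    [[0,0,0],0,0.6],
    [[0,0,0],0,0.5],
    [[0,0,0],0,0.3],
    [[0,0,0],0,0.3],
    [[0,0,0],0,0.3],
    [[0,0,0],0,0.3],
    [[0,0,0],0,0.3],
  ],
)

```text
clock: 35.12
eef_pos: [437.2, 208.5, 222.4]
tcp_rot: [-3.135, -0.008, -3.135]
contact_force: [-0.7, 0.5, 0.0]
opening: 0.485
```

```bash
python3 g.py 435 207 66
```

```text
clk 35.12 grasp [435.9 207.5  67.4] zaxis [-0.0083 -0.0067 -0.9999] open 0.485 F [-0.7  0.5  0. ] q [ 0.44  0.41  2.06 -0.    0.68 -1.13]
tool shift [ 0.9 -0.5  1.4]
```

Request:
step_arm(
  commands=[
    [[0,0,-3],0,0.3],
    [[0,0,-6],0,0.3],
    [[0,0,-15],0,0.3],
    [[0,0,-22],0,0.3],
    [[0,0,-25],0,0.3],
    [[0,0,-25],0,0.3],
    [[0,0,-20],0,0.3],
    [[0,0,-10],0,0.3],
    [[0,0,0],0,0.3],
  ],
)

```text
clock: 36.25
eef_pos: [438.0, 209.3, 358.4]
tcp_rot: [-3.137, -0.005, -3.135]
contact_force: [0.0, 0.1, -0.3]
opening: 0.482
```

```bash
python3 g.py 593 28.5 185
```

```text
clk 36.25 grasp [437.2 208.5 203.4] zaxis [-0.0049 -0.005  -1.    ] open 0.482 F [ 0.   0.1 -0.3] q [ 0.44  0.19  1.97 -0.    0.99 -1.13]
tool shift [-154.7 -180.9   18.5]
```

Request:
step_arm(
  commands=[
    [[-12,-14,0],0,0.3],
    [[-21,-25,0],0,0.3],
    [[-25,-29,0],0,0.3],
    [[-26,-30,0],0,0.3],
    [[-26,-30,0],0,0.3],
    [[-20,-24,0],0,0.3],
    [[-12,-14,0],0,0.3],
    [[-6,-8,0],0,0.3],
    [[0,0,0],0,0.3],
    [[0,0,0],0,0.3],
  ],
)

```text
clock: 37.5
eef_pos: [592.3, 25.3, 350.6]
tcp_rot: [-3.134, -0.016, -3.134]
contact_force: [-1.2, -0.2, -0.5]
opening: 0.483
```

```bash
python3 g.py 593 28.5 67.4
```

```text
clk 37.5 grasp [589.8  24.2 195.7] zaxis [-0.0161 -0.0075 -0.9998] open 0.483 F [-1.2 -0.2 -0.5] q [ 0.04  0.36  1.75 -0.01  1.05 -1.53]
tool shift [ -5.3   5.3 128.2]
```

Request:
step_arm(
  commands=[
    [[-4,4,10],0,0.3],
    [[0,0,18],0,0.3],
    [[0,0,22],0,0.3],
    [[0,0,22],0,0.3],
    [[0,0,18],0,0.3],
    [[0,0,12],0,0.3],
    [[0,0,6],0,0.3],
    [[0,0,0],0,0.3],
    [[0,0,0],0,0.3],
  ],
)

```text
clock: 38.62
eef_pos: [592.1, 32.3, 233.9]
tcp_rot: [-3.134, -0.019, -3.129]
contact_force: [-0.1, -0.3, -1.0]
opening: 0.484
```

```bash
python3 g.py 593 28.5 67.4
```

```text
clk 38.62 grasp [589.1  31.1  79. ] zaxis [-0.0193 -0.0073 -0.9998] open 0.484 F [-0.1 -0.3 -1. ] q [ 0.05  0.52  1.82 -0.01  0.82 -1.52]
tool shift [-4.1 -2.6 11.5]
```

Request:
step_arm(
  commands=[
    [[-4,-2.5,3],0,0.3],
    [[0,0,4],0,0.3],
    [[0,0,2.5],0,0.3],
    [[0,0,1],0,0.3],
    [[0,0,0],0,0.3],
  ],
)

```text
clock: 39.25
eef_pos: [596.8, 29.4, 224.0]
tcp_rot: [-3.135, -0.017, -3.129]
contact_force: [0.6, -0.2, -0.5]
opening: 0.485
```

```bash
python3 g.py 593 28.5 67.4
```

```text
clk 39.25 grasp [594.2  28.3  69. ] zaxis [-0.0168 -0.0072 -0.9998] open 0.485 F [ 0.6 -0.2 -0.5] q [ 0.05  0.54  1.81 -0.01  0.81 -1.53]
tool shift [1.2 0.2 1.6]
```

Request:
step_arm(
  commands=[
    [[1,0,1],0,0.3],
    [[0,0,1],0,0.3],
    [[0,0,0],0,0.3],
  ],
)

```text
clock: 39.62
eef_pos: [595.8, 29.4, 222.5]
tcp_rot: [-3.135, -0.017, -3.129]
contact_force: [-0.1, -0.5, -0.7]
opening: 0.481
```

```bash
python3 g.py 593 28.5 67.4
```

```text
clk 39.62 grasp [593.2  28.3  67.6] zaxis [-0.0165 -0.0073 -0.9998] open 0.481 F [-0.1 -0.5 -0.7] q [ 0.05  0.54  1.82 -0.01  0.8  -1.53]
tool shift [0.2 0.2 0.2]
```

Request:
step_arm(
  commands=[
    [[0,0,0.5],0,0.3],
    [[0,0,0],0,0.52],
    [[0,0,0],0,0.56],
    [[0,0,0],0,0.7],
    [[0,0,0],0,0.9],
    [[0,0,0],0,1],
    [[0,0,0],0,1],
    [[0,0,0],0,1],
    [[0,0,-10],0,1],
    [[0,0,-20],0,1],
    [[0,0,-30],0,1],
    [[0,0,-30],0,1],
    [[0,0,-30],0,1],
    [[0,0,-30],0,1],
    [[0,0,-15],0,1],
    [[0,0,0],0,1],
  ],
)

```text
clock: 41.62
eef_pos: [598.3, 30.7, 396.2]
tcp_rot: [-3.135, -0.014, -3.129]
contact_force: [-0.2, -0.8, -0.3]
opening: 0.999
```

Request:
step_arm(
  commands=[
    [[25,20,-10],0,1],
    [[30,25,0],0,1],
    [[30,25,0],0,1],
    [[25,20,0],0,1],
    [[25,0,0],0,1],
    [[0,0,0],0,1],
    [[0,0,0],0,1],
  ],
)

```text
clock: 42.5
eef_pos: [456.9, 120.9, 400.1]
tcp_rot: [-3.133, -0.025, -3.13]
contact_force: [-0.2, 0.8, -0.4]
opening: 1.005
```

```bash
python3 g.py
python3 - <<'E'
from h import *
a=grab_frame('wrist');m=camera_model('wrist');cv2.imwrite('pics/w9.png',a)
for n,p,h in(('or',(453,49),95),('gr',(595.2,188.3),102),('bl',(593,28.5),97)):print(n,np.round(proj(m,(*p,3)),1),np.round(proj(m,(*p,h)),1))
E
```

```text
clk 42.5 grasp [453.1 119.5 245.1] zaxis [-0.0248 -0.0092 -0.9997] open 1.005 F [-0.2  0.8 -0.4] q [ 0.26  0.13  1.94 -0.    1.1  -1.32]
or [254.4 204.9] [233.9 228.1]
gr [377.1 324.9] [393.4 382.5]
bl [241.9 321.1] [219.9 373.9]
```

View pics/w9.png

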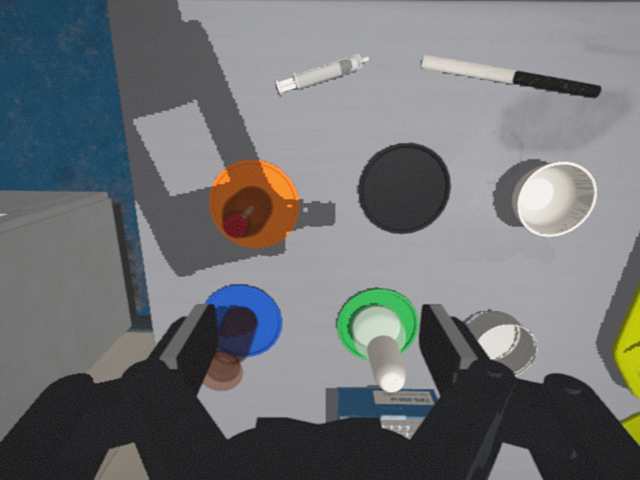

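All three match their predicted pixels to 2–3 px: bulb (236,226), flask base (377,328) and top (391,381), stopper disc (221,372). Black is empty.

```bash
python3 -c "from rig import *;print(sign_off())"
```

```text
the job is handed in; nothing more can be done
None
```

All three containers are back on their own coasters, and I handed the job in at 42.5 s of the 104 s allowed. `sign_off()` reports no verdict, so I can't confirm it passed.

- **Order of moves:** I parked the stoppered bottle on black, then moved the dropper bottle to orange and the flask to green. Last, the stoppered bottle went to blue. Each one was lowered to the height it was gripped at and released there.
- **Final check:** In the last wrist picture, the dropper, flask and stoppered bottle each appear within about 2–3 pixels (about 3 mm) of the centre of their coaster. They look upright, and black is empty. The dish and tin look undisturbed, but I did not measure them again. The open gripper was about 125 mm or more above the containers.
- **Disagreements:**
  - The top and scene cameras differed by about 4 mm in y on the coasters. I used the wrist camera's values, which fell between the two.
  - An earlier wrist view suggested the flask was about 7 mm off centre, but the final view did not show that.
  - The tool tilted to about 0.02 rad late in the run, well below the 0.1 rad limit.
  - Force readings varied by about 1 N, so I judged contact by height rather than by force.

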